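Slide the heavy glaze crate onto its green outline

TASK

Slide the heavy glaze crate across the table into the green tape outline by pushing low on its brown wooden plinth with the fingers, so that it slides flat and does not tip; its base may stand on the tape but not reach past the tape's outer edge. Do not grip, lift or push on the upper part or the carrying bar, and leave the bowl, bottles and cup where they are.

Things in the scene. Friction and masses are not known exactly. Their poses are not given: they have to be found in the camera images.
- crate: heavy glaze crate (1.1 to 1.9 kg, slides on the table with a rub of very roughly 6 to 20 N and stops dead when no longer pushed): a brown wooden plinth 160 mm (its x) by 90 mm (its y) and 45 mm high, flat on the table, with the carrier on top; 200 mm tall in all. Origin: centre of the plinth's underside, on the table; z up. Its long faces (normals +y and -y) are the ones to push. Pushed more than about 45 mm up it may tip over
- carrier: the upper part of the crate, one rigid piece with it: a green box with white panels, 136 mm (x) by 66 mm (y), from 45 to 145 mm above the table, set 12 mm back from the plinth's edges all round, with three bottle tops showing and a round wooden carrying bar 18 mm thick along x, centred 190 mm above the table, between two uprights. Origin: centre of its underside, axes as the crate's
- green_outline: rectangle of green tape on the table, no thickness: outer edge 196 mm (its x) by 126 mm (its y), tape 12 mm wide. Origin: its centre; z up. The crate fits in it with its long sides along the outline's long sides, 18 mm to spare all round to the tape's outer edge; either way round is right. It lies to the robot's left or right of the crate
- red_outline: the same rectangle in red tape, on the other side of the crate; not used
- crate_corner0 (a point): bottom corner of the plinth on the crate's +x +y side, at table height
- crate_corner1 (a point): bottom corner of the plinth on the crate's +x -y side, at table height
- crate_corner2 (a point): bottom corner of the plinth on the crate's -x -y side, at table height
- crate_corner3 (a point): bottom corner of the plinth on the crate's -x +y side, at table height
- dish: small white bowl, 80 mm across and 32 mm high, standing in the red outline; origin: centre of its underside. To be left alone
- amber_bottle: yellow bottle, 48 mm across, 130 mm tall, on the far side of the table; origin: centre of its underside. To be left alone
- brown_bottle: brown bottle, 48 mm across, 130 mm tall, on the far side of the table; origin: centre of its underside. To be left alone
- cup: white cup, 68 mm across, 85 mm tall, on the far side of the table; origin: centre of its underside. To be left alone
Mind the look-alikes: they are no part of the job. Leave any pink or purple look-alike of the crate alone.

How it is judged:
By the outcome, as a careful person would: the job done as asked, in the order asked, and still so for the second after the job is handed in, with the robot touching nothing.
It also fails if it takes over 62 s, if anything falls off the work surface, if the arm or the gripper's body presses on something with over 40 N, if the wrist force passes 120 N, or if a joint passes its speed limit or range.

ROBOT

A 7-joint arm with a two-finger parallel gripper is mounted at the origin on the work surface. World frame = base frame: x ahead of the robot, y to its left, z up, the work surface at z = 0. Lengths are in mm, angles in rad, forces in N, time in s.
With the tool pointing down it reaches from about 425 to 875 mm from the base axis. Payload 4.7 kg.
Tool frame: the origin (TCP) lies between the finger pads; the fingertips stand 8 mm ahead of it and the grasp point (between the pads) lies 11 mm behind it (ctrl.tcp_to_tips is the z of the fingertips in the tool frame, in mm); z points along the fingers, y is the direction in which the jaws open and shut (so a half turn about z gives the same grasp; the last joint's range is limited). The gripper opens to 85 mm and grips with 20 to 120 N. Pads are 22 mm wide; open, the fingers measure 114 mm over their backs; the gripper's body (76 mm by 85 mm) begins 54 mm behind the grasp point. The pads swing forward as they close: fully open they stand 13 mm farther back than shut.
Start: joints at [-1.154, 0.321, -0.07, 1.45, 0.023, 1.371, -0.057], TCP at [254.825, 597.987, 239.349] pointing down, gripper open.
Joint ranges: [-2.86, 2.86], [-0.3, 2.09], [-1.38, 1.24], [0.06, 2.45], [-1.56, 4.7], [0.09, 2.05], [-2.69, 2.69]. Speed limits (rad/s): [2.57, 2.57, 3.14, 3.14, 3.14, 3.14, 3.14].

INTERFACE

Orientations are given as a 3x3 rotation matrix whose columns are the frame's x, y, z axes.
In Python, from rig import ctrl gives the robot as it stands.
- The arm moves only by the tool arm_command, never from a script. Its arguments are lists of equal length, an entry for each row: "offset": the shift along the tool's x, y, z in mm, a list of three; "twist": the turn about the tool's z in rad; "fingers": the opening, from 0 (shut) to 1 (fully open). In form: {"offset": [[x, y, z], ...], "twist": [twist, ...], "fingers": [fingers, ...]}. A call has 1 to 5 rows; each row shifts and turns the commanded pose from where the row before left it, along the tool's axes as they then stand; what a row does not reach is not made up. A row lasts 1/10 s, in which the tool goes at most 50 mm and 8.59 degrees, less where a joint would pass 70% of its speed; a pose out of reach is approached as far as the arm can. A call is refused whole if a number of a shift passes 50 or a number of a turn 0.15, either way. A call with a gripper value outside its range is refused whole. The fingers move at their own pace and stop on an object; "squeeze" is the grip in N (left out, the last holds). Time passes only in rows, so rows that do not move let the fingers close. It gives the time, the measured TCP pose, the force and the opening at its end, in the units of the state.
- ctrl.get_obs(): the state, without advancing time (a new reading comes with each control period).
- ctrl.snapshot(name): name is "scene" or "top"; returns (picture, depth): 480x640x3 uint8, red, green, blue; 480x640 float32, mm along the optical axis (not along the pixel's ray), 0 where there is no reading.
- ctrl.get_calibration(name): a dict with "fx", "fy", "cx", "cy" (pixels), "k1" (the pictures are not rectified: a ray, as slopes to the right and down, at radius r is drawn at 1 + k1 r^2 times it, then the intrinsics apply), "xyz" and "orientation" of the camera in the world. Camera axes: x right, y down, z forward; pixel columns grow to the right and rows downward; lengths in mm; the calibration is good to about 2 mm. A picture is of the moment at which its call begins. get_calibration takes no time and is no camera call.
- ctrl.close_job(): hands the job in, once; it reports no verdict.
Trained networks look in the newest picture that a camera, given by its name, has taken for a name from the list of things; names that differ only in an ending like _2 or _b are one class to them, and where a whole thing is asked for, a point or a joint stands for the part that bears it (a point fixed in the world has none). Each returns a list of dicts, best first, with "conf" (0 to 1); they miss things now and then, are a little off and sometimes report something else, mostly with a low value. They report only what shows in the picture. A call takes as long as a camera call. They do not tell look-alikes from the thing itself.
- ctrl.spot_in(thing, camera): "centre" ([x, y, z] in mm, in the coordinates of the camera as it stood for that picture, good to about 4 mm: the middle of the surface that is visible of it).
- ctrl.trace(thing, camera): "mask" (480x640 bool, what is visible of it).
- ctrl.place_of(thing, camera): "centre" ([x, y, z] in mm, in the coordinates of the camera as it stood for that picture, good to about 4 mm: a listed point, or the origin of a listed thing).
The state is a dict: "time": time; "q": joint angles; "qvel": joint speeds; "effort": joint torques, N m; "tcp_pos": TCP position; "tool_rot": TCP orientation; "wrist_force": force on the tool from outside, world axes, zero at the start; "moment": the same for the moment, N m; "width": finger opening in mm.
Only numpy, scipy, OpenCV 4.12 (cv2) and the standard library are available. Lean on these libraries where they do the work, as an engineer would, in place of code of your own. Each camera call takes 0.05 s, during which the arm holds its last target. There are 200 camera calls.

## Working session

There is one attempt and no reset: what is moved stays moved. The work goes in short steps, Python scripts to look and compute and a tool call to move; the robot and the scene stay as the last step left them, time stands still between calls to the robot, and variables do not carry over. Pictures are saved under pics/ and viewed, about 8 in all and at most 12, crops included, and the job is handed in when it is done.

Besides the shell and the picture viewer there is one more tool, called as a command line: name --pt "numbers of a row" for each row, then --argument value for the rest. arm_command: Moves the arm, as the interface text tells. Its arguments: {"type":"object","properties":{"offset":{"type":"array","items":{"type":"array","items":{"type":"number"}}},"twist":{"type":"array","items":{"type":"number"}},"fingers":{"type":"array","items":{"type":"number"}},"squeeze":{"type":"number"}},"required":["offset","twist","fingers"]}

```bash
mkdir -p pics; cat > h.py <<'E'
import numpy as np, cv2
from rig import ctrl
def toW(cam,p):
    c=ctrl.get_calibration(cam); return np.array(c["xyz"])+np.array(c["orientation"])@np.array(p)
def snap(cam,name):
    im,d=ctrl.snapshot(cam); cv2.imwrite(f"pics/{name}.png",im[:,:,::-1]); return im,d
def locate(cam,things):
    for t in things:
        for r in ctrl.place_of(t,cam)[:3]:
            print(cam,t,round(r["conf"],2),toW(cam,r["centre"]).round(1))
def pixW(cam,uv,z=0):
    "pixels -> world points on plane z"
    c=ctrl.get_calibration(cam); R=np.array(c["orientation"]); o=np.array(c["xyz"])
    uv=np.asarray(uv,float); d=np.c_[(uv[:,0]-c["cx"])/c["fx"],(uv[:,1]-c["cy"])/c["fy"]]; s=d.copy()
    for _ in range(20): s=d/(1+c["k1"]*(s**2).sum(1,keepdims=True))
    r=np.c_[s,np.ones(len(s))]@R.T
    return o+r*((z-o[2])/r[:,2])[:,None]
E
python3 - <<'E'
from h import *
for c in("scene","top"):
    snap(c,c+"0"); locate(c,["crate","green_outline","red_outline","dish","amber_bottle","brown_bottle","cup"]+[f"crate_corner{i}" for i in range(4)])
    k=ctrl.get_calibration(c); print(k["xyz"],np.round(k["orientation"],2).tolist())
o=ctrl.get_obs(); print(o)
E
```

```text
scene crate 0.9 [ 3.281e+02  1.174e+02 -3.000e-01]
scene crate 0.83 [501.6 -25.4   2.3]
scene crate 0.81 [ 306.3 -400.5    0.8]
scene green_outline 0.71 [ 590.9 -264.1   -2.2]
scene green_outline 0.54 [570.3 -85.4   0.9]
scene dish 0.68 [ 4.935e+02  2.563e+02 -4.000e-01]
scene dish 0.23 [ 591.9 -268.1   -6.9]
scene amber_bottle 0.63 [792.5 103.    3.7]
scene brown_bottle 0.97 [ 773.7 -178.7   -1.2]
scene cup 0.61 [ 7.71e+02 -3.70e+01 -2.00e-01]
scene crate_corner0 0.89 [ 400.4 -398.6    6.3]
scene crate_corner0 0.88 [ 3.550e+02 -3.274e+02 -3.000e-01]
scene crate_corner0 0.83 [237.6 145.   -2.6]
scene crate_corner1 0.89 [ 400.4 -398.6    6.3]
scene crate_corner1 0.88 [ 3.550e+02 -3.274e+02 -3.000e-01]
scene crate_corner1 0.83 [237.6 145.   -2.6]
scene crate_corner2 0.89 [ 400.4 -398.6    6.3]
scene crate_corner2 0.88 [ 3.550e+02 -3.274e+02 -3.000e-01]
scene crate_corner2 0.83 [237.6 145.   -2.6]
scene crate_corner3 0.89 [ 400.4 -398.6    6.3]
scene crate_corner3 0.88 [ 3.550e+02 -3.274e+02 -3.000e-01]
scene crate_corner3 0.83 [237.6 145.   -2.6]
[1197.5103541   750.17664098 1157.98610
[... 1290 characters left out ...]
2884]), 'qvel': array([-6.17325883e-05,  4.31155610e-04,  1.11629750e-03,  2.16000689e-03,
        7.86481166e-04, -1.12775417e-03, -4.86530909e-04]), 'effort': array([ 1.91421454e-04, -4.93418384e+01, -3.81306550e-01, -3.14573443e+01,
        1.32210116e-02,  1.50047177e-03, -1.10578341e-05]), 'tcp_pos': array([254.86870971, 597.97508438, 239.34457212]), 'tool_rot': array([[-9.19942232e-01,  3.92053925e-01,  9.79187307e-05],
       [ 3.92053931e-01,  9.19942233e-01,  5.30747336e-05],
       [-6.92714182e-05,  8.72151122e-05, -9.99999994e-01]]), 'wrist_force': array([-0.26976823, -0.02907901,  0.15356234]), 'moment': array([ 0.01483594, -0.00284154,  0.00732544]), 'width': 85.41744053450677}
```

```bash
ls pics
```

```text
scene0.png
top0.png
```

View pics/top0.png

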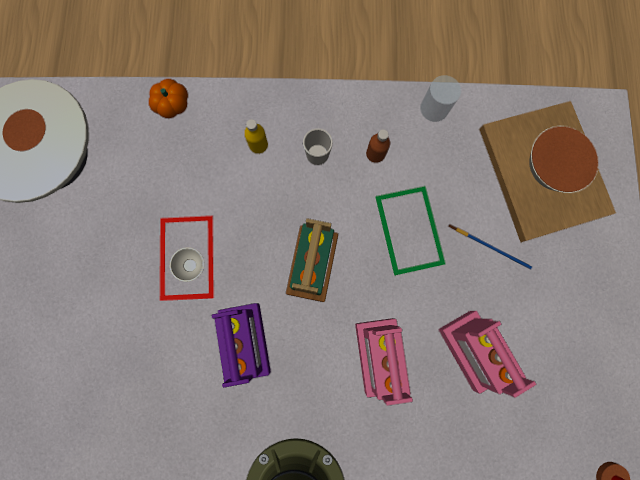

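View pics/scene0.png

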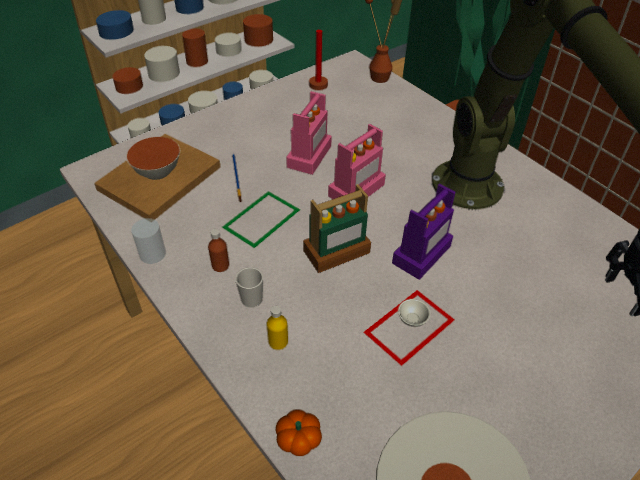

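The top view shows the real crate (green carrier) at about (313,260). The green outline is to its right, with corners near (377,196), (425,187), (444,264) and (396,274). The pink and purple crates are decoys. The purple one, at about (242,345), is near the push side. Next I'll measure precisely.

```bash
cat >> h.py <<'E'
def cloud(cam,d):
    v,u=np.nonzero(d>0); c=ctrl.get_calibration(cam)
    s=(pixW(cam,np.c_[u,v],0)-np.array(c["xyz"]))@np.array(c["orientation"]); s/=s[:,2:]
    return u,v,toW_arr(cam,s*d[v,u][:,None])
def toW_arr(cam,P):
    c=ctrl.get_calibration(cam); return np.array(c["xyz"])+P@np.array(c["orientation"]).T
def outline(cam,im):
    hsv=cv2.cvtColor(im,cv2.COLOR_RGB2HSV); m=cv2.inRange(hsv,(55,120,50),(85,255,255))
    v,u=np.nonzero(m); P=pixW(cam,np.c_[u,v]); k=(P[:,1]<-140)&(P[:,1]>-400)&(P[:,0]>420)&(P[:,0]<720)
    return cv2.minAreaRect(P[k,:2].astype(np.float32)),k.sum()
def cratepts(cam,im,d,c0,zr=(30,52),R=115):
    u,v,P=cloud(cam,d); k=(np.hypot(P[:,0]-c0[0],P[:,1]-c0[1])<R)&(P[:,2]>zr[0])&(P[:,2]<zr[1])
    return P[k]
def crate(cam,im,d,c0):
    "fit rect of the plinth from the depth at plinth height (45 mm top)"
    P=cratepts(cam,im,d,c0); 
    r=cv2.minAreaRect(P[:,:2].astype(np.float32)); return r,len(P)
E
python3 - <<'E'
from h import *
print("tips",ctrl.tcp_to_tips)
for c in("scene","top"):
    im,d=ctrl.snapshot(c); print(c,outline(c,im)); print(crate(c,im,d,(500,-26)))
    P=cratepts(c,im,d,(500,-26),(-20,30),300); print("floor z",np.percentile(P[:,2],[5,50,95]))
    P=cratepts(c,im,d,(500,-26),(165,215)); print("bar",len(P),cv2.minAreaRect(P[:,:2].astype(np.float32)))
    P=cratepts(c,im,d,(328,117),(20,215)); print("purple",len(P),P.min(0),P.max(0))
E
```

```text
tips 8.0
scene (((557.9747314453125, -220.98672485351562), (234.69683837890625, 216.50555419921875), 13.2008056640625), np.int64(515))
(((502.4237365722656, -27.489971160888672), (94.34058380126953, 163.63705444335938), 78.37444305419922), 668)
floor z [-4.39438766 -0.0750713  11.19348784]
bar 688 ((502.26904296875, -29.00206756591797), (52.226863861083984, 138.65560913085938), 79.1743392944336)
purple 3101 [239.57580934  80.80498041  20.05952004] [412.33592456 182.39287685 203.64832798]
top (((586.6358642578125, -260.6680908203125), (194.12042236328125, 124.31607818603516), 13.079278945922852), np.int64(1043))
(((500.2680358886719, -28.754798889160156), (89.83055114746094, 160.5994415283203), 79.31875610351562), 681)
floor z [-3.59289786 -0.36916975  3.34305289]
bar 854 ((500.00128173828125, -29.07767105102539), (49.49425506591797, 135.98912048339844), 79.38053131103516)
purple 3485 [250.01375225  61.73801769  21.01772825] [407.78823256 178.4163913  204.48564403]
```

Crate: centre about (501,-28), long axis at -10.7°. Outline: centre about (587,-261), long axis at +13.1°. If I pushed with the pad sides, the gripper body would hit the carrier. I'll push with the back of one finger, gripper fully open, because that finger leads the body by 14 mm. First move: travel at this height to the left of the crate.

arm_command --pt "-26.6 -24.9 0" --pt "-26.6 -24.9 0" --pt "-26.6 -24.9 0" --pt "-26.6 -24.9 0" --pt "-26.6 -24.9 0" --twist '[0, 0, 0, 0, 0]' --fingers '[1, 1, 1, 1, 1]'

```text
time: 1.8
tcp_pos: [328.9, 429.9, 239.5]
tool_rot: [[-0.92, 0.392, 0.0], [0.392, 0.92, 0.0], [-0.0, 0.0, -1.0]]
wrist_force: [-0.2, 0.1, 0.2]
width: 85.2
```

arm_command --pt "-26.6 -24.9 0" --pt "-26.6 -24.9 0" --pt "-26.6 -24.9 0" --pt "-26.6 -24.9 0" --pt "-26.6 -24.9 0" --twist '[0, 0, 0, 0, 0]' --fingers '[1, 1, 1, 1, 1]'

```text
time: 2.3
tcp_pos: [402.4, 263.2, 239.6]
tool_rot: [[-0.92, 0.392, 0.001], [0.392, 0.92, 0.001], [-0.0, 0.001, -1.0]]
wrist_force: [0.4, 0.1, 0.3]
width: 85.4
```

arm_command --pt "-26.6 -24.9 0" --pt "-26.6 -24.9 0" --pt "-26.6 -24.9 0" --pt "-26.6 -24.9 0" --pt "-26.6 -24.9 0" --twist '[0, 0, 0, 0, 0]' --fingers '[1, 1, 1, 1, 1]'

```text
time: 2.8
tcp_pos: [475.9, 96.6, 239.7]
tool_rot: [[-0.92, 0.392, 0.001], [0.392, 0.92, 0.001], [-0.001, 0.001, -1.0]]
wrist_force: [1.0, -0.4, 0.6]
width: 85.1
```

arm_command --pt "0 0 0" --pt "0 0 0" --pt "0 0 0" --pt "0 0 0" --pt "0 0 0" --twist '[-0.072, -0.072, -0.072, 0, 0]' --fingers '[1, 1, 1, 1, 1]'

```text
time: 3.3
tcp_pos: [475.5, 98.0, 239.4]
tool_rot: [[-0.982, 0.187, 0.0], [0.187, 0.982, 0.0], [-0.0, 0.0, -1.0]]
wrist_force: [-0.1, -0.1, -0.4]
width: 85.1
```

arm_command --pt "0 0 35" --pt "0 0 35" --pt "0 0 35" --pt "0 0 35" --pt "0 0 30" --twist '[0, 0, 0, 0, 0]' --fingers '[1, 1, 1, 1, 1]'

```text
time: 3.8
tcp_pos: [475.0, 98.0, 67.8]
tool_rot: [[-0.982, 0.187, -0.0], [0.187, 0.982, -0.0], [0.0, -0.0, -1.0]]
wrist_force: [0.7, 1.6, -0.3]
width: 85.2
```

arm_command --pt "0 0 20" --pt "0 0 20" --pt "0 0 10" --pt "0 0 5" --pt "0 0 0" --twist '[0, 0, 0, 0, 0]' --fingers '[1, 1, 1, 1, 1]'

```text
time: 4.3
tcp_pos: [475.5, 98.0, 14.3]
tool_rot: [[-0.983, 0.186, -0.0], [0.186, 0.983, -0.0], [0.0, -0.0, -1.0]]
wrist_force: [-1.3, 0.2, 0.5]
width: 85.5
```

```bash
python3 - <<'E'
from h import *
im,d=snap("scene","s1"); im2,d2=ctrl.snapshot("top")
cv2.imwrite("pics/s1c.png",cv2.resize(im[130:330,260:500],None,fx=3.3,fy=3,interpolation=cv2.INTER_CUBIC)[:,:,::-1])
print(crate("scene",im,d,(500,-28)),ctrl.get_obs()["tcp_pos"])
E
```

```text
(((531.0911254882812, 1.2102584838867188), (85.0448226928711, 180.8572540283203), 44.08879852294922), 607) [476.26098606  98.20651424  15.16541611]
```

View pics/s1c.png

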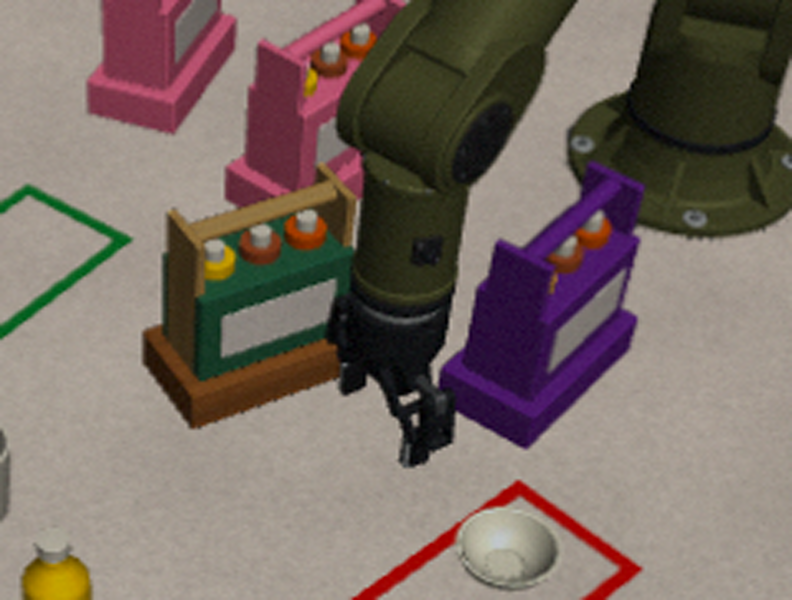

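The fingers are beside the plinth, clear of everything. I'll measure the finger back's profile by height from depth, in case the knuckle bulges out above the tip.

```bash
python3 - <<'E'
from h import *
o=ctrl.get_obs()
for cam in("scene","top"):
    im,d=ctrl.snapshot(cam); u,v,P=cloud(cam,d)
    T=(P-o["tcp_pos"])@o["tool_rot"]
    k=(abs(T[:,0])<25)&(abs(T[:,1])<90); T=T[k];z=P[k][:,2]
    for a in range(4,120,8):
        q=T[(z>=a)&(z<a+8)]
        if len(q): print(cam,a,len(q),"y",np.percentile(q[:,1],[0,5,95,100]).round(0),"x",q[:,0].min().round(),q[:,0].max().round())
E
```

```text
scene 4 49 y [-80. -79.  80.  86.] x -25.0 23.0
scene 12 25 y [-81. -79.  28.  48.] x -22.0 9.0
scene 20 36 y [-80. -80.  49.  54.] x -24.0 9.0
scene 28 58 y [-81. -79.  56.  56.] x -24.0 8.0
scene 36 55 y [-88. -85.  57.  58.] x -24.0 8.0
scene 44 56 y [-90. -89.  55.  59.] x -23.0 9.0
scene 52 32 y [-90. -89.  55.  59.] x -24.0 6.0
scene 60 32 y [-89. -89.  59.  72.] x -23.0 1.0
scene 68 83 y [-89. -88.  74.  76.] x -25.0 10.0
scene 76 84 y [-90. -87.  74.  76.] x -25.0 11.0
scene 84 83 y [-90. -88.  72.  75.] x -24.0 11.0
scene 92 89 y [-89. -88.  72.  73.] x -25.0 11.0
scene 100 90 y [-90. -89.  72.  74.] x -25.0 12.0
scene 108 97 y [-90. -89.  71.  72.] x -24.0 13.0
scene 116 135 y [-90. -89.  69.  71.] x -24.0 13.0
top 4 6 y [-67. -66. -28. -24.] x -22.0 22.0
top 36 29 y [-88. -85. -76. -76.] x -21.0 25.0
top 44 34 y [-90. -87. -76. -76.] x -24.0 25.0
top 60 4 y [-51. -50. -45. -45.] x -13.0 14.0
top 68 23 y [-73. -73. -46. -44.] x -11.0 13.0
top 76 28 y [-72. -72. -40. -39.] x -16.0 12.0
top 84 37 y [-72. -71. -33. -27.] x -16.0 17.0
top 92 22 y [-71. -70. -30. -29.] x -16.0 17.0
top 100 15 y [-70. -70. -55. -28.] x -10.0 16.0
top 108 17 y [-68. -68. -35. -33.] x -11.0 11.0
top 116 99 y [-86. -67. -37. -35.] x -22.0 13.0
```

The finger back is at ±57 mm, but the knuckle above it (z 68–116) reaches ±75 mm. That is more than the 12 mm setback, so it would push on the carrier. I'll measure the profile at smaller openings before touching anything.

```bash
cat >> h.py <<'E'
def prof(step=6,rear=True):
    o=ctrl.get_obs(); im,d=ctrl.snapshot("scene"); u,v,P=cloud("scene",d)
    T=(P-o["tcp_pos"])@o["tool_rot"]; k=(abs(T[:,0])<48)&(T[:,1]>0)&(T[:,1]<90)&(P[:,2]>6); T=T[k]; z=P[k][:,2]
    print("width",o["width"],o["tcp_pos"].round(1))
    for a in range(6,150,step):
        q=T[(z>=a)&(z<a+step)]
        if len(q)>2:
            n=abs(q[:,0])<20; print(a,"ymax",np.percentile(q[n,1],[90,97]).round(0) if n.any() else "", "x",np.percentile(q[:,0],[3,97]).round(0), "x of outer",q[q[:,1]>np.percentile(q[:,1],80),0].mean().round(0))
E
echo
```

arm_command --pt "0 0 0" --pt "0 0 0" --pt "0 0 0" --pt "0 0 0" --pt "0 0 0" --twist '[0, 0, 0, 0, 0]' --fingers '[0.55, 0.55, 0.55, 0.55, 0.55]'

```text
time: 5.0
tcp_pos: [475.5, 98.0, 14.4]
tool_rot: [[-0.983, 0.186, 0.0], [0.186, 0.983, 0.0], [-0.0, 0.0, -1.0]]
wrist_force: [0.2, -1.2, 0.2]
width: 46.8
```

```bash
python3 -c "
from h import *
prof()"
```

```text
width 46.80999363486391 [475.5  98.   14.4]
6 ymax [48. 50.] x [-25.  43.] x of outer 25.0
12 ymax [35. 35.] x [-12.   1.] x of outer 0.0
18 ymax [37. 37.] x [-12.   4.] x of outer -2.0
24 ymax [37. 39.] x [-13.   6.] x of outer 1.0
30 ymax [36. 37.] x [-12.  -4.] x of outer -5.0
36 ymax [37. 37.] x [-13.  -5.] x of outer -6.0
42 ymax [38. 38.] x [-11.  -6.] x of outer -9.0
48 ymax [45. 49.] x [-14.  -7.] x of outer -12.0
54 ymax [50. 52.] x [-15.   7.] x of outer -7.0
60 ymax [56. 57.] x [-14.   9.] x of outer -3.0
66 ymax [57. 57.] x [-14.   7.] x of outer -6.0
72 ymax [52. 59.] x [-18.   7.] x of outer -5.0
78 ymax [61. 62.] x [-19.   8.] x of outer -3.0
84 ymax [63. 64.] x [-19.   8.] x of outer -4.0
90 ymax [64. 65.] x [-19.   9.] x of outer -2.0
96 ymax [66. 67.] x [-20.   4.] x of outer -5.0
102 ymax [67. 68.] x [-21.   8.] x of outer 1.0
108 ymax [66. 68.] x [-20.  10.] x of outer -1.0
114 ymax [54. 61.] x [-17.   6.] x of outer -3.0
120 ymax [39. 42.] x [-12.   7.] x of outer -2.0
126 ymax [38. 38.] x [-12.   8.] x of outer -3.0
132 ymax [39. 39.] x [-36.   9.] x of outer -3.0
138 ymax [38. 39.] x [-38.  18.] x of outer -6.0
144 ymax [37. 37.] x [-39.  12.] x of outer -6.0
```

arm_command --pt "0 0 0" --pt "0 0 0" --pt "0 0 0" --pt "0 0 0" --pt "0 0 0" --twist '[0, 0, 0, 0, 0]' --fingers '[0, 0, 0, 0, 0]'

```text
time: 5.55
tcp_pos: [475.5, 98.0, 14.3]
tool_rot: [[-0.983, 0.186, 0.0], [0.186, 0.983, 0.0], [-0.0, 0.0, -1.0]]
wrist_force: [0.4, -0.6, 0.9]
width: -0.2
```

```bash
python3 -c "
from h import *
prof()"
```

```text
width -0.20874829505100162 [475.5  98.   14.3]
6 ymax [43. 60.] x [-21.  46.] x of outer 18.0
12 ymax [11. 12.] x [-12.   1.] x of outer -4.0
18 ymax [13. 14.] x [-12.   6.] x of outer -5.0
24 ymax [14. 14.] x [-11.   1.] x of outer -1.0
30 ymax [12. 13.] x [-13.  -7.] x of outer -8.0
36 ymax [10. 11.] x [-13.  -7.] x of outer -7.0
48 ymax [17. 25.] x [-14.  -9.] x of outer -13.0
54 ymax [26. 29.] x [-15.   9.] x of outer -13.0
60 ymax [34. 38.] x [-14.   7.] x of outer -13.0
66 ymax [33. 38.] x [-17.  11.] x of outer -14.0
72 ymax [41. 45.] x [-17.  -2.] x of outer -13.0
78 ymax [47. 49.] x [-17. -10.] x of outer -13.0
84 ymax [49. 52.] x [-20.   4.] x of outer -13.0
90 ymax [61. 61.] x [-17.   9.] x of outer -1.0
96 ymax [60. 63.] x [-19.  10.] x of outer -3.0
102 ymax [56. 60.] x [-21.   4.] x of outer -1.0
108 ymax [42. 49.] x [-19.   5.] x of outer -3.0
114 ymax [42. 44.] x [-17.   7.] x of outer -4.0
120 ymax [39. 41.] x [-14.   7.] x of outer 1.0
126 ymax [39. 41.] x [-14.   6.] x of outer -2.0
132 ymax [38. 38.] x [-33.  13.] x of outer -4.0
138 ymax [38. 39.] x [-40.  18.] x of outer -6.0
144 ymax [38. 39.] x [-38.  13.] x of outer -0.0
```

The wide part of the body (±38 in tool x) only begins about 117 mm above the TCP. Below that, the gripper reaches about ±20 in x against ±12 for the fingers, an 8 mm overhang that fits inside the 12 mm setback. So I'll turn 90°, half-open the fingers for two contacts along the long face, and run at TCP z≈33. That puts the wide body above the carrier box, with the tips at about 27 mm.

arm_command --pt "-14.2 2.7 -6.5" --pt "-14.2 2.7 -6" --pt "-14.2 2.7 -6" --pt "0 0 0" --pt "0 0 0" --twist '[0, 0, 0, 0.1428, 0.1428]' --fingers '[0.55, 0.55, 0.55, 0.55, 0.55]'

```text
time: 6.1
tcp_pos: [519.5, 97.9, 33.1]
tool_rot: [[-0.888, 0.46, 0.001], [0.46, 0.888, 0.0], [-0.001, 0.0, -1.0]]
wrist_force: [-0.3, -0.7, -0.1]
width: 46.8
```

arm_command --pt "0 0 0" --pt "0 0 0" --pt "0 0 0" --pt "0 0 0" --pt "0 0 0" --twist '[0.1428, 0.1428, 0.1428, 0.1428, 0.1428]' --fingers '[0.55, 0.55, 0.55, 0.55, 0.55]'

```text
time: 6.6
tcp_pos: [518.8, 98.1, 32.8]
tool_rot: [[-0.37, 0.929, -0.0], [0.929, 0.37, 0.0], [0.0, -0.0, -1.0]]
wrist_force: [-0.5, 0.6, 0.0]
width: 46.9
```

arm_command --pt "0 0 0" --pt "0 0 0" --pt "0 0 0" --pt "0 0 0" --pt "0 0 0" --twist '[0.1428, 0.1428, 0.1428, 0.1428, 0]' --fingers '[0.55, 0.55, 0.55, 0.55, 0.55]'

```text
time: 7.1
tcp_pos: [518.8, 98.1, 32.8]
tool_rot: [[0.186, 0.983, -0.0], [0.983, -0.186, -0.0], [-0.0, 0.0, -1.0]]
wrist_force: [-0.4, -0.5, -0.6]
width: 47.0
```

```bash
python3 - <<'E'
from h import *
o=ctrl.get_obs(); print(o["tcp_pos"].round(1),o["q"].round(2)); im,d=snap("scene","s2"); im2,d2=snap("top","t2")
for cam,dd,sgn in(("scene",d,1),):
    u,v,P=cloud(cam,dd); T=(P-o["tcp_pos"])@o["tool_rot"]; k=(T[:,0]>-30)&(T[:,0]<60)&(abs(T[:,1])<80)&(P[:,2]>15); T=T[k]; z=P[k][:,2]
    for a in range(15,200,5):
        q=T[(z>=a)&(z<a+5)]
        if len(q)>2: print(a,"x",np.percentile(q[:,0],[3,90,98]).round(),"y",np.percentile(q[:,1],[2,98]).round())
print(crate("top",im2,d2,(500,-28)))
cv2.imwrite("pics/s2c.png",np.vstack([cv2.resize(im[130:330,260:500],None,fx=2.5,fy=2.5,interpolation=cv2.INTER_CUBIC)])[:,:,::-1])
E
```

```text
[518.8  98.1  32.8] [-0.8   0.31  0.64  1.99 -0.23  0.92 -0.23]
25 x [-10.   8.   9.] y [-24.  26.]
30 x [-7. 11. 11.] y [-28.  33.]
35 x [-11.  11.  12.] y [-26.  38.]
40 x [-10.  11.  11.] y [-34.  38.]
45 x [-5. 11. 12.] y [-36.  38.]
50 x [-5. 11. 12.] y [-26.  39.]
55 x [-4. 11. 12.] y [-30.  38.]
60 x [-9. 12. 14.] y [-29.  11.]
65 x [-3. 11. 12.] y [-30.  38.]
70 x [-2. 14. 14.] y [-51.  51.]
75 x [-10.  13.  15.] y [-46.  56.]
80 x [-10.  13.  15.] y [-54.  57.]
85 x [-16.  13.  15.] y [-56.  59.]
90 x [-10.  16.  17.] y [-57.  60.]
95 x [-11.  16.  18.] y [-54.  61.]
100 x [-5. 17. 19.] y [-59.  63.]
105 x [-2. 17. 18.] y [-56.  64.]
110 x [-1. 16. 19.] y [-62.  63.]
115 x [ 3. 18. 19.] y [-60.  67.]
120 x [-7. 19. 19.] y [-61.  68.]
125 x [-11.  18.  21.] y [-64.  68.]
130 x [-8. 14. 19.] y [-62.  66.]
135 x [-5. 12. 13.] y [-15.  45.]
140 x [-7. 11. 13.] y [30. 43.]
145 x [-5. 12. 18.] y [26. 42.]
150 x [-6. 27. 33.] y [-1. 38.]
155 x [-15.  36.  38.] y [-16.  40.]
160 x [-16.  36.  39.] y [-19.  39.]
165 x [-4. 37. 38.] y [-24.  39.]
170 x [-6. 37. 39.] y [-20.  40.]
175 x [-6. 38. 40.] y [-18.  39.]
180 x [-9. 37. 38.] y [-18.  39.]
185 x [-9. 37. 39.] y [-21.  38.]
190 x [-8. 36. 37.] y [-23.  38.]
195 x [-16.  35.  38.] y [-24.  36.]
(((499.7533264160156, -28.623374938964844), (89.89026641845703, 159.62823486328125), 79.3201675415039), 679)
```

View pics/s2c.png

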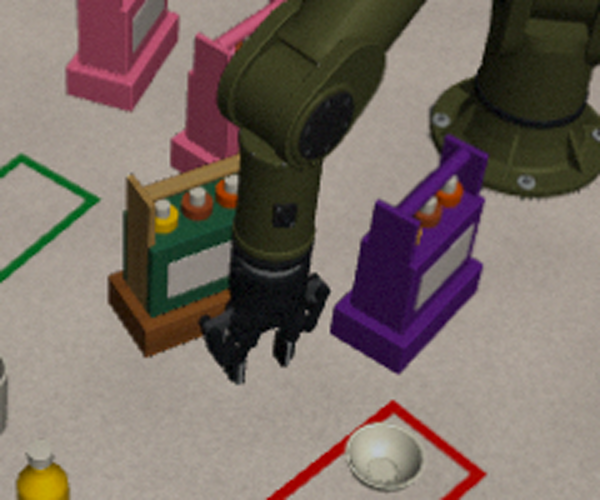

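At this height the wide body starts just above the carrier and everything lower stays within ±20 mm, so the plan fits. Approach to about 5 mm from the plinth, then touch slowly.

arm_command --pt "-13 1 0" --pt "-13 1 0" --pt "-13 1 0" --pt "-13 1 0" --pt "-12 1 0" --twist '[0, 0, 0, 0, 0]' --fingers '[0.55, 0.55, 0.55, 0.55, 0.55]'

```text
time: 7.7
tcp_pos: [511.7, 32.4, 32.9]
tool_rot: [[0.187, 0.982, 0.0], [0.982, -0.187, 0.0], [0.0, 0.0, -1.0]]
wrist_force: [-0.8, -0.9, 0.9]
width: 47.0
```

arm_command --pt "-2 0 0" --pt "-2 0 0" --pt "-2 0 0" --pt "-2 0 0" --pt "-2 0 0" --twist '[0, 0, 0, 0, 0]' --fingers '[0.55, 0.55, 0.55, 0.55, 0.55]'

```text
time: 8.2
tcp_pos: [510.2, 25.3, 32.8]
tool_rot: [[0.185, 0.983, 0.0], [0.983, -0.185, 0.001], [0.001, 0.0, -1.0]]
wrist_force: [0.5, 4.4, -1.7]
width: 46.9
```

```bash
cat >> h.py <<'E'
def barfit(cam,d,c0):
    P=cratepts(cam,None,d,c0,(165,215)); return cv2.minAreaRect(P[:,:2].astype(np.float32)),len(P),np.median(P[:,2]).round(1)
def carr(cam,im,d,c0):
    r=crate(cam,im,d,c0); b=barfit(cam,d,c0); print(cam,"plinth",np.round(r[0][0],1),np.round(r[0][1],1),round(r[0][2],1),r[1]); print("   bar",np.round(b[0][0],1),np.round(b[0][1],1),round(b[0][2],1),b[1:])
E
python3 - <<'E'
from h import *
o=ctrl.get_obs(); im,d=snap("scene","s3"); im2,d2=snap("top","t3")
carr("scene",im,d,(500,-30)); carr("top",im2,d2,(500,-30))
print(o["tcp_pos"].round(1),o["wrist_force"].round(1),o["moment"].round(2))
cv2.imwrite("pics/t3c.png",np.vstack([cv2.resize(im2[200:320,240:400],None,fx=3,fy=3),cv2.resize(im[180:280,280:440],None,fx=3,fy=3)[:240]])[:,:,::-1])
E
```

```text
scene plinth [525.5  -2.9] [ 87.2 178.8] 48.5 510
   bar [525.    8.1] [ 95.6 141.6] 57.6 (765, np.float64(190.8))
top plinth [498.2 -37.3] [ 72.3 159.8] 79.3 475
   bar [499.7 -30.2] [ 47.5 136. ] 79.5 (841, np.float64(197.6))
[510.2  25.3  32.8] [ 0.5  4.4 -1.7] [ 0.93 -0.22 -0.12]
```

View pics/t3c.png

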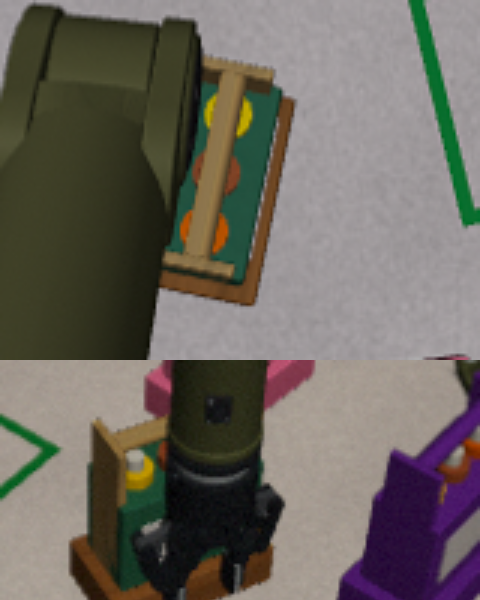

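Contact is light (4.4 N) and on the plinth, with the body beside the carrier and not pressing on it. Begin the turning push.

arm_command --pt "-2.5 -1.1 0" --pt "-2.5 -1.4 0" --pt "-2.5 -1.4 0" --pt "-2.5 -1.4 0" --pt "-2.5 -1.4 0" --twist '[-0.02, -0.025, -0.025, -0.025, -0.025]' --fingers '[0.55, 0.55, 0.55, 0.55, 0.55]'

```text
time: 8.8
tcp_pos: [501.6, 15.5, 32.8]
tool_rot: [[0.064, 0.998, 0.0], [0.998, -0.064, 0.003], [0.003, -0.0, -1.0]]
wrist_force: [0.8, 6.7, -0.4]
width: 47.0
```

arm_command --pt "-2.5 -1.4 0" --pt "-2.5 -1.4 0" --pt "-2.5 -1.4 0" --pt "-2.5 -1.4 0" --pt "-2.5 -1.4 0" --twist '[-0.025, -0.025, -0.025, -0.025, -0.025]' --fingers '[0.55, 0.55, 0.55, 0.55, 0.55]'

```text
time: 9.3
tcp_pos: [494.2, 3.2, 32.8]
tool_rot: [[-0.061, 0.998, -0.0], [0.998, 0.061, 0.003], [0.003, -0.0, -1.0]]
wrist_force: [-0.3, 6.5, 0.1]
width: 47.2
```

```bash
cat >> h.py <<'E'
def status(c0):
    o=ctrl.get_obs(); im2,d2=ctrl.snapshot("top"); carr("top",im2,d2,c0); t=o["tool_rot"]
    print(round(o["time"],2),o["tcp_pos"].round(1),"yaw",np.degrees(np.arctan2(t[1,1],t[0,1])).round(1),o["wrist_force"].round(1),o["moment"].round(2)); return im2,d2
E
python3 - <<'E'
from h import *
status((505,-50))
E
```

```text
top plinth [496.9 -59.9] [159.2  74.6] 2.5 364
   bar [497.3 -52.6] [136.5  47.6] 2.0 (698, np.float64(197.5))
9.3 [494.2   3.2  32.8] yaw 3.5 [-0.3  6.5  0.1] [ 1.42  0.09 -0.22]
```

The crate follows the tool flat (bar height unchanged) at about 6.5 N. Continue.

arm_command --pt "-2.6 -1.5 0" --pt "-2.6 -1.5 0" --pt "-2.6 -1.5 0" --pt "-2.6 -1.5 0" --pt "-2.6 -1.5 0" --twist '[-0.026, -0.026, -0.026, -0.026, -0.026]' --fingers '[0.55, 0.55, 0.55, 0.55, 0.55]'

```text
time: 9.85
tcp_pos: [488.0, -10.4, 32.8]
tool_rot: [[-0.19, 0.982, -0.001], [0.982, 0.19, 0.003], [0.004, -0.0, -1.0]]
wrist_force: [-1.4, 7.5, 0.9]
width: 47.6
```

arm_command --pt "-2.6 -1.5 0" --pt "-2.6 -1.5 0" --pt "-2.6 -1.5 0" --pt "-2.6 -1.5 0" --pt "-2.6 -1.5 0" --twist '[-0.026, -0.026, -0.026, -0.026, -0.026]' --fingers '[0.55, 0.55, 0.55, 0.55, 0.55]'

```text
time: 10.35
tcp_pos: [483.4, -24.5, 32.8]
tool_rot: [[-0.316, 0.949, -0.002], [0.949, 0.316, 0.004], [0.004, -0.001, -1.0]]
wrist_force: [-2.2, 9.2, 3.8]
width: 47.0
```

arm_command --pt "-2.6 -1.5 0" --pt "-2.6 -1.5 0" --pt "-2.6 -1.5 0" --pt "-2.6 -1.5 0" --pt "-2.6 -1.5 0" --twist '[-0.026, -0.026, -0.026, -0.026, -0.026]' --fingers '[0.55, 0.55, 0.55, 0.55, 0.55]'

```text
time: 10.85
tcp_pos: [480.6, -39.1, 32.8]
tool_rot: [[-0.436, 0.9, -0.003], [0.9, 0.436, 0.005], [0.006, -0.001, -1.0]]
wrist_force: [-3.9, 8.3, 4.7]
width: 47.0
```

```bash
python3 - <<'E'
from h import *
status((503,-90))
E
```

```text
top plinth [ 438.7 -124.8] [12.3 78.7] 24.1 184
   bar [504.4 -89.7] [136.3  50. ] 23.8 (419, np.float64(198.0))
10.85 [480.6 -39.1  32.8] yaw 25.8 [-3.9  8.3  4.7] [ 1.73  0.81 -0.28]
```

arm_command --pt "-2.5 -1.2 0" --pt "-4 0 0" --pt "-5 0 0" --pt "-5 0 0" --pt "-5 0 0" --twist '[-0.02, 0, 0, 0, 0]' --fingers '[0.55, 0.55, 0.55, 0.55, 0.55]'

```text
time: 11.4
tcp_pos: [488.4, -58.0, 32.6]
tool_rot: [[-0.454, 0.891, -0.005], [0.891, 0.454, 0.006], [0.008, -0.002, -1.0]]
wrist_force: [-6.5, 10.3, 7.0]
width: 47.2
```

arm_command --pt "-5 0 0" --pt "-5 0 0" --pt "-5 0 0" --pt "-5 0 0" --pt "-5 0 0" --twist '[0, 0, 0, 0, 0]' --fingers '[0.55, 0.55, 0.55, 0.55, 0.55]'

```text
time: 11.9
tcp_pos: [499.8, -80.0, 32.5]
tool_rot: [[-0.454, 0.891, -0.006], [0.891, 0.454, 0.006], [0.008, -0.002, -1.0]]
wrist_force: [-5.3, 9.6, 6.6]
width: 46.4
```

arm_command --pt "-5 0 0" --pt "-5 0 0" --pt "-5 0 0" --pt "-5 0 0" --pt "-5 0 0" --twist '[0, 0, 0, 0, 0]' --fingers '[0.55, 0.55, 0.55, 0.55, 0.55]'

```text
time: 12.4
tcp_pos: [511.2, -102.0, 32.5]
tool_rot: [[-0.454, 0.891, -0.006], [0.891, 0.454, 0.007], [0.009, -0.002, -1.0]]
wrist_force: [-6.3, 10.9, 8.0]
width: 46.8
```

```bash
python3 - <<'E'
from h import *
im,d=status((535,-155))
cv2.imwrite("pics/t4c.png",cv2.resize(im[160:360,260:500],None,fx=3,fy=3)[:,:,::-1])
E
```

```text
top plinth [ 477.7 -197.6] [11. 59.] 27.0 130
   bar [ 536.8 -150.5] [135.6  50.2] 27.2 (208, np.float64(198.7))
12.4 [ 511.2 -102.    32.5] yaw 27.0 [-6.3 10.9  8. ] [ 2.18  1.22 -0.02]
```

View pics/t4c.png

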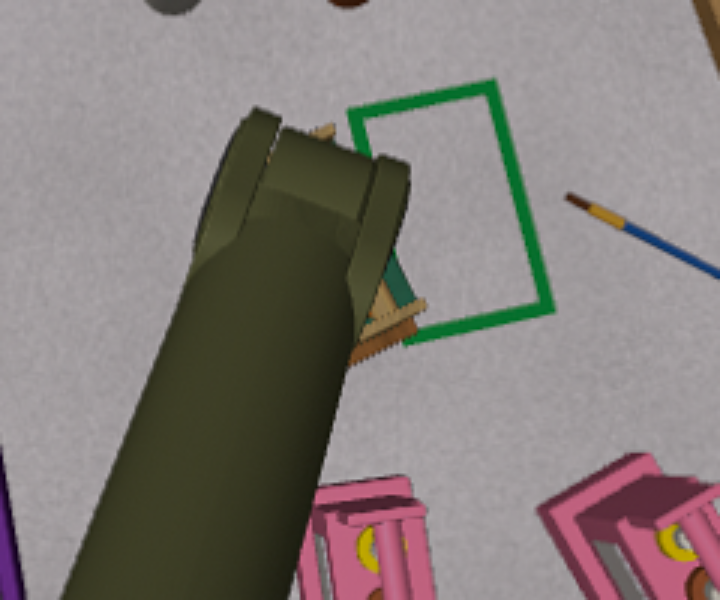

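The crate is at about (537,-151), θ 27°, and sliding flat. The outline ahead is clear. Continue straight.

arm_command --pt "-5 0 0" --pt "-5 0 0" --pt "-5 0 0" --pt "-5 0 0" --pt "-5 0 0" --twist '[0, 0, 0, 0, 0]' --fingers '[0.55, 0.55, 0.55, 0.55, 0.55]'

```text
time: 12.95
tcp_pos: [522.5, -124.1, 32.5]
tool_rot: [[-0.455, 0.891, -0.006], [0.891, 0.455, 0.007], [0.009, -0.002, -1.0]]
wrist_force: [-5.2, 10.8, 7.3]
width: 47.1
```

arm_command --pt "-5 0 0" --pt "-5 0 0" --pt "-5 0 0" --pt "-5 0 0" --pt "-5 0 0" --twist '[0, 0, 0, 0, 0]' --fingers '[0.55, 0.55, 0.55, 0.55, 0.55]'

```text
time: 13.45
tcp_pos: [533.9, -146.2, 32.4]
tool_rot: [[-0.455, 0.891, -0.006], [0.891, 0.455, 0.008], [0.01, -0.002, -1.0]]
wrist_force: [-5.4, 11.6, 7.8]
width: 47.1
```

arm_command --pt "-5 0 0" --pt "-5 0 0" --pt "-5 0 0" --pt "-5 0 0" --pt "-5 0 0" --twist '[0, 0, 0, 0, 0]' --fingers '[0.55, 0.55, 0.55, 0.55, 0.55]'

```text
time: 13.95
tcp_pos: [545.3, -168.3, 32.5]
tool_rot: [[-0.455, 0.891, -0.006], [0.891, 0.455, 0.008], [0.01, -0.001, -1.0]]
wrist_force: [-6.3, 12.0, 8.6]
width: 46.9
```

```bash
python3 - <<'E'
from h import *
im,d=status((572,-218)); im,d=ctrl.snapshot("scene"); carr("scene",im,d,(572,-218))
o=ctrl.get_obs();t=o["tool_rot"]; print("crate by tool",(o["tcp_pos"]-56*t[:,0]).round(1))
E
```

```text
top plinth [ 572.5 -219.3] [176.   39.8] 43.3 82
   bar [ 518.2 -248. ] [13.8 42.6] 27.0 (91, np.float64(199.0))
13.95 [ 545.3 -168.3   32.5] yaw 27.0 [-6.3 12.   8.6] [2.3  1.18 0.02]
scene plinth [ 597.3 -177.9] [ 83.6 153.1] 72.1 445
   bar [ 561.6 -187. ] [135.6 120.9] 26.5 (816, np.float64(191.8))
crate by tool [ 571.4 -219.8   32.1]
```

arm_command --pt "-4 0 0" --pt "-4 0 0" --pt "-2.6 1.1 0" --pt "-2.6 1.1 0" --pt "-2.6 1.1 0" --twist '[0, 0, 0.02, 0.02, 0.02]' --fingers '[0.55, 0.55, 0.55, 0.55, 0.55]'

```text
time: 14.55
tcp_pos: [555.5, -181.5, 32.3]
tool_rot: [[-0.4, 0.916, -0.005], [0.916, 0.4, 0.007], [0.009, -0.002, -1.0]]
wrist_force: [-4.9, 9.9, 6.5]
width: 47.0
```

arm_command --pt "-2.6 1.1 0" --pt "-2.6 1.1 0" --pt "-2.6 1.1 0" --pt "-2.6 1.1 0" --pt "-2.6 1.1 0" --twist '[0.02, 0.02, 0.02, 0.02, 0.02]' --fingers '[0.55, 0.55, 0.55, 0.55, 0.55]'

```text
time: 15.05
tcp_pos: [565.9, -191.4, 32.4]
tool_rot: [[-0.307, 0.952, -0.004], [0.952, 0.307, 0.007], [0.008, -0.002, -1.0]]
wrist_force: [-3.7, 9.2, 4.7]
width: 47.3
```

arm_command --pt "-2.6 1.1 0" --pt "-2.6 1.1 0" --pt "-2.6 1.1 0" --pt "-2.6 1.1 0" --pt "0 0 0" --twist '[0.02, 0.02, 0.02, 0.02, 0]' --fingers '[0.55, 0.55, 0.55, 0.55, 0.55]'

```text
time: 15.55
tcp_pos: [573.7, -200.8, 32.3]
tool_rot: [[-0.229, 0.973, -0.003], [0.973, 0.229, 0.006], [0.007, -0.001, -1.0]]
wrist_force: [-2.2, 8.7, 3.3]
width: 47.2
```

```bash
python3 - <<'E'
from h import *
im,d=status((586,-258))
o=ctrl.get_obs();t=o["tool_rot"]; print("crate by tool",(o["tcp_pos"]-56*t[:,0]).round(1))
E
```

```text
top plinth [ 520.2 -297.4] [14.  38.3] 19.1 89
   bar [ 532.3 -272.3] [22.4 39.4] 13.7 (141, np.float64(198.2))
15.55 [ 573.7 -200.8   32.3] yaw 13.3 [-2.2  8.7  3.3] [ 1.69  0.19 -0.06]
crate by tool [ 586.6 -255.3   32. ]
```

arm_command --pt "-2 0 0" --pt "-2 0 0" --pt "-1.5 0 0" --pt "0 0 0" --twist '[0, 0, 0, 0]' --fingers '[0.55, 0.55, 0.55, 0.55]'

```text
time: 16.0
tcp_pos: [574.8, -205.6, 32.3]
tool_rot: [[-0.23, 0.973, -0.003], [0.973, 0.23, 0.007], [0.008, -0.001, -1.0]]
wrist_force: [-2.2, 9.1, 4.0]
width: 46.9
```

arm_command --pt "4 0 0" --pt "10 0 0" --pt "20 0 0" --pt "30 0 0" --pt "30 0 0" --twist '[0, 0, 0, 0, 0]' --fingers '[0.55, 0.55, 0.55, 0.55, 0.55]'

```text
time: 16.5
tcp_pos: [553.1, -119.0, 32.7]
tool_rot: [[-0.225, 0.974, -0.0], [0.974, 0.225, -0.001], [-0.001, -0.0, -1.0]]
wrist_force: [-0.2, 0.5, 0.3]
width: 46.8
```

arm_command --pt "30 0 0" --pt "0 0 0" --pt "0 0 0" --twist '[0, 0, 0]' --fingers '[0.55, 0.55, 0.55]'

```text
time: 16.8
tcp_pos: [546.8, -89.3, 32.9]
tool_rot: [[-0.228, 0.974, 0.0], [0.974, 0.228, -0.0], [-0.0, 0.0, -1.0]]
wrist_force: [0.3, -0.4, -0.7]
width: 46.9
```

```bash
python3 - <<'E'
from h import *
im,d=status((587,-260)); im2,d2=ctrl.snapshot("scene"); carr("scene",im2,d2,(587,-260))
cv2.imwrite("pics/t5c.png",np.hstack([cv2.resize(im[150:310,320:500],None,fx=2.2,fy=3),cv2.resize(im2[100:260,180:340],None,fx=2.4,fy=3)])[:,:,::-1])
E
```

```text
top plinth [ 587.6 -259. ] [160.9  91. ] 13.7 704
   bar [ 587.7 -258.8] [136.3  50.4] 13.2 (912, np.float64(196.8))
16.8 [546.8 -89.3  32.9] yaw 13.2 [ 0.3 -0.4 -0.7] [-0.06  0.01 -0.1 ]
scene plinth [ 590.6 -256.2] [166.1  91.4] 12.6 596
   bar [ 589.8 -259.1] [141.6  54.7] 13.3 (625, np.float64(192.0))
```

View pics/t5c.png

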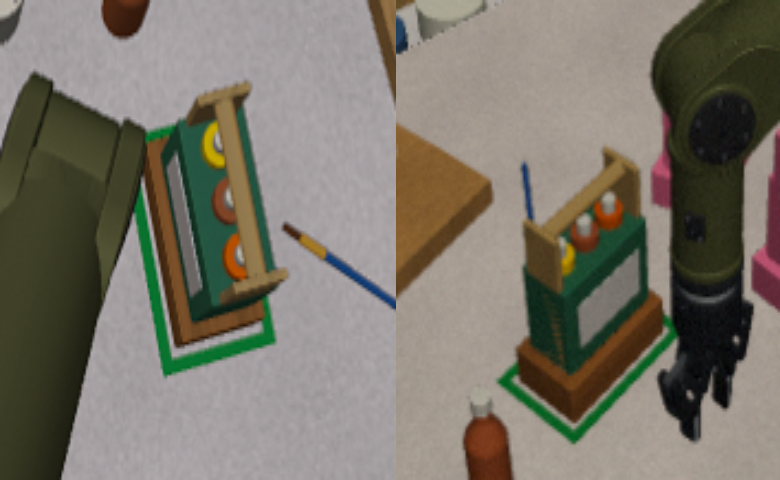

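The crate stands inside the tape at about (587.6,-259), 13.4°. The outline is (586.6,-260.7), 13.1°, so the fit is within about 2 mm and 0.5°. The gripper is clear, and I'm handing in.

```bash
python3 - <<'E'
from h import *
ctrl.snapshot("top"); locate("top",["dish","brown_bottle","amber_bottle","cup"]); ctrl.snapshot("scene"); locate("scene",["dish","brown_bottle","amber_bottle","cup"])
print(ctrl.close_job())
E
```

```text
top dish 0.63 [494.7 257.4  -3.3]
top brown_bottle 0.86 [ 776.2 -177.9   -0.8]
top amber_bottle 0.68 [794.4 104.9   1.9]
top amber_bottle 0.68 [774.2 -34.8  -1.2]
top cup 0.58 [ 7.703e+02 -3.480e+01  2.000e-01]
top cup 0.16 [ 584.4 -255.7   46.4]
scene dish 0.94 [493.9 253.7   1.9]
scene dish 0.71 [ 587.1 -259.3   45.4]
scene brown_bottle 0.73 [ 7.778e+02 -1.793e+02 -2.000e-01]
scene amber_bottle 0.73 [ 7.899e+02  1.083e+02 -1.000e-01]
scene cup 0.92 [ 7.722e+02 -4.230e+01 -1.000e-01]
the job is handed in; nothing more can be done
None
```

I slid the glaze crate into the green outline and handed the job in at about 17 s of the 62 s allowed. I pushed on the long face of its plinth, about 25–45 mm above the table, with the half-open fingers as two contacts. Horizontal force stayed below about 14 N.

- **Fit:** The top camera puts the crate at (587.6, -259.0), 13.4°, against an outline at (586.6, -260.7), 13.1°. That is about 2 mm off with 18 mm to spare. The scene camera's depth fit agrees within about 3 mm, but its colour fit of the outline failed because other green things got in, so the outline pose rests on the top camera.
- **Upright and clear:** The bar stayed at its original height throughout, so the crate slid flat. After backing off, the gripper stood clear of the crate and the wrist force read about zero.
- **Other objects:** The bowl, both bottles and the cup were found where they started, within about 8 mm. The largest difference was in the cup and yellow bottle readings, and the arm never went near either. A few network reports were false hits, such as "dish" and "cup" on the crate, and I ignored them.

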